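Take the twist-lock lid off the multicooker

ROBOT

A 7-joint arm with a two-finger parallel gripper is mounted at the origin on the work surface. World frame = base frame: x ahead of the robot, y to its left, z up, the work surface at z = 0. Lengths are in m, angles in rad, forces in N, time in s.
With the tool pointing down it reaches from about 0.425 to 0.825 m from the base axis. Payload 3.6 kg.
Tool frame: the origin (TCP) lies at the very end of the fingers, on their centre line; the grasp point (between the pads) lies 19 mm behind it; z points along the fingers, x is the direction in which the jaws open and shut, and the axes are right-handed (so a half turn about z gives the same grasp; the last joint's range is limited). The gripper opens to 93 mm and grips with 3 to 60 N. Pads are 15 mm wide; open, the fingers measure 128 mm over their backs; the gripper's body (75 mm by 188 mm) begins 65 mm behind the grasp point.
Start: joints at [-1.228, 0.615, -0.013, 1.423, 0.008, 1.103, -0.04], TCP at [0.235, 0.606, 0.186] pointing down, gripper open.
Joint ranges: [-3.12, 3.12], [-0.3, 2.06], [-1.34, 1.32], [0.26, 2.42], [-1.36, 4.5], [0.01, 1.98], [-2.84, 2.84]. Speed limits (rad/s): [2.79, 2.79, 3.14, 3.14, 3.14, 3.14, 3.14].

INTERFACE

Orientations are given as a unit quaternion [w, x, y, z].
In Python, from bench import arm gives the robot as it stands.
- The arm moves only by the tool jog_arm, never from a script. Its argument "plan" is a list of rows, each a list of 4 numbers: the shift along the tool's x, y, z in cm, then the turn about the tool's z in rad. In form: [[tx, ty, tz, twist], ...]. A call has 1 to 10 rows; each row is the pose to reach, as a shift and turn from the pose commanded when the call began, along the tool's axes at that moment; what a row does not reach only later rows make up. A row lasts 1/12 s, in which the tool goes at most 41.7 mm and 7.16 degrees, less where a joint would pass 70% of its speed; a pose out of reach is approached as far as the arm can. A call with a gripper value outside its range is refused whole. "jaw" is the closure in counts, from 0 (fully open) to 255 (shut), set as the call begins (left out, the last holds). The fingers move at their own pace and stop on an object; the grip force is fixed at half the most. Time passes only in rows, so rows that repeat a pose let the fingers close. It gives the time, the measured TCP pose, the force and the opening at its end, in the units of the state.
- arm.state(): the state, without advancing time (a new reading comes with each control period).
- arm.get_image(name): name is "scene" or "top" or "wrist"; returns a dict with "image" (384x512x3 uint8, red, green, blue), "fx", "fy", "cx", "cy" (pixels), "rvec" (rotation vector, rad) and "tvec" (3), from world to camera coordinates, as OpenCV has them; the wrist camera has in their place "mount" (4x4, takes a point from camera to tool coordinates, whose origin is the TCP and whose axes are the tool frame's). Camera axes: x right, y down, z forward; pixel columns grow to the right and rows downward; lengths in m; the calibration is good to about 2 mm. A picture is of the moment at which its call begins: read the wrist's pose just before it. There is no depth.
- arm.job_done(): hands the job in, once; it reports no verdict.
Trained networks look in a picture, given as the dict that the camera call returned (one of the last four; its "shot" number tells which), for a name from the list of things; names that differ only in an ending like _2 or _b are one class to them, and where a whole thing is asked for, a point or a joint stands for the part that bears it (a point fixed in the world has none). Each returns a list of dicts, best first, with "confidence" (0 to 1); they miss things now and then, are a little off and sometimes report something else, mostly with a low value. They report only what shows in the picture. A call takes as long as a camera call. They do not tell look-alikes from the thing itself.
- arm.search_frame(picture, label): "at" ([x, y, z] in m, in world coordinates, good to about 4 mm: the middle of the surface that is visible of it).
- arm.masks_of(picture, label): "region" (384x512 bool, what is visible of it).
- arm.mark_of(picture, label): "at" ([x, y, z] in m, in world coordinates, good to about 4 mm: a listed point, or the origin of a listed thing).
The state is a dict: "clock": time; "qpos": joint angles; "qd": joint speeds; "joint_efforts": joint torques, N m; "position": TCP position; "orientation": TCP orientation; "ft_force": force on the tool from outside, world axes, zero at the start; "moment": the same for the moment, N m; "opening": finger opening in m.
Only numpy, scipy, OpenCV 4.12 (cv2) and the standard library are available. Lean on these libraries where they do the work, as an engineer would, in place of code of your own. Each camera call takes 0.05 s, during which the arm holds its last target.

TASK

Take the lid off the multicooker: nobody knows where its lock ring lets go, so turn the lid anticlockwise while feeling for the place where it lifts freely, without forcing it. Then set it down gently, right way up, in the middle of the round wooden board and let go; leave the mug, the pepper mill and the jar as they are.

Things in the scene. Friction and masses are not known exactly. Their poses are not given: they have to be found in the camera images.
- cooker: small steel multicooker, 190 mm in diameter, 150 mm high to its rim, fixed to the worktop; two black stub handles reach 117 mm from its axis (107 to 123 mm above its foot), and a black panel with two small knobs on its front (-x) reaches 110 mm. Origin at the centre of its foot, z up. It breaks if lid and cooker press on each other with more than 80 N.
- cooker_mouth (a point): centre of the cooker's rim plane. Hidden below it, under the lid, is a lock ring (its top 4 mm below the rim, 14 mm thick, opening 128 mm across) with two gaps facing each other that let the lid's two tabs through. It does not move, but its angle is different each time and is NOT shown by the cooker's or this point's reported orientation.
- lid: steel lid, a disc 184 mm across, 10 mm thick, seated on the cooker's rim. Mass 0.4 to 0.65 kg. Origin on its axis at the flat underside of its neck, z up; seated, it is 120 mm above the cooker's origin. Disc underside 30 mm, disc top 40 mm, handle top 82 mm above the origin. Locked at first: it rises only about 3 mm, then stops hard. A valve stub (14 mm wide, 12 mm high) is 55 mm to +y.
- lid_handle (a point): grip point, on the lid's axis, 66 mm above its origin, in the black upright bar handle across the lid's middle: 80 mm long along x, 22 mm wide along y, 42 mm high above the disc, flat sides. Turn it anticlockwise seen from above; somewhere from 20 to 80 degrees on, the lid comes free, in a zone about 12 degrees wide, unmarked and with no stop: turned past it, the lid locks again.
- lid_neck (a point): centre of the disc's underside. From it a neck 120 mm across goes down 30 mm; at its lower end two tabs, on the lid's +x and -x sides (24 mm wide, 9 mm high, reaching 78 mm from the axis), catch under the lock ring. In the free zone the lid lifts straight out; the tabs are past the ring 26 mm above the seated height. Set down, the lid stands on the underside of its neck.
- board: round wooden board, 230 mm across, 14 mm thick, fixed on the worktop. Origin at the centre of its underside, z up.
- mug: white mug, 80 mm across, 92 mm high, bystander. Origin at the centre of its foot.
- mill: dark wooden pepper mill, 58 mm across, 155 mm high, bystander. Origin at the centre of its foot.
- jar: glass jar with a steel cap, 76 mm across, 120 mm high, bystander. Origin at the centre of its foot.
Things that resemble listed ones, but are neither listed nor needed, are in the scene too. Leave any purple or turquoise look-alike of the lid alone.

How it is judged:
By the outcome, as a careful person would: the job done as asked, in the order asked, and still so for the second after the job is handed in, with the robot touching nothing.
It also fails if it takes over 61 s, if anything falls off the work surface, if the arm or the gripper's body presses on something with over 40 N, if the wrist force passes 120 N, or if a joint passes its speed limit or range.

## Working session

There is one attempt and no reset: what is moved stays moved. The work goes in short steps, Python scripts to look and compute and a tool call to move; the robot and the scene stay as the last step left them, time stands still between calls to the robot, and variables do not carry over. Pictures are saved under pics/ and viewed, and the job is handed in when it is done.

Besides the shell and the picture viewer there is one more tool, called after "Emit:" by a JSON object that holds its "method" and its "body", one argument or row to a line. jog_arm: Moves the arm, as the interface text tells. Its arguments: {"type":"object","properties":{"plan":{"type":"array","items":{"type":"array","items":{"type":"number"}}},"jaw":{"type":"number"}},"required":["plan"]}

```bash
mkdir -p pics; ls; python3 - <<'E'
from bench import arm
import cv2,numpy as np
s=arm.state()
print(s)
for n in ["scene","top"]:
    p=arm.get_image(n)
    cv2.imwrite(f"pics/{n}0.png",p["image"][:,:,::-1])
    print(n,{k:(v if k!="image" else 0) for k,v in p.items()})
    for l in ["cooker","lid","lid_handle","lid_neck","board","mug","mill","jar"]:
        try:
            print(l,[(np.round(d["at"],3).tolist(),round(d["confidence"],2)) for d in arm.mark_of(p,l)])
        except Exception as e: print(l,e)
E
```

```text
pics
{'clock': 0.0, 'qpos': array([-1.22753156,  0.61589893, -0.01262128,  1.42488132,  0.00808717,
        1.1033944 , -0.04042665]), 'qd': array([ 0.0005109 ,  0.00125634, -0.00035357, -0.00141195,  0.00121363,
       -0.00152131, -0.00044145]), 'joint_efforts': array([ 1.31160073e-04, -4.58934867e+01,  2.09204913e-01, -1.65743136e+01,
       -6.10121526e-02,  2.02861248e-02,  2.22394879e-04]), 'position': array([0.23458   , 0.60526395, 0.18510025]), 'orientation': array([ 7.24410025e-04,  8.25032888e-01,  5.65083296e-01, -1.03839992e-03]), 'ft_force': array([ 0.77292314, -0.07541094,  0.20464812]), 'moment': array([ 0.02067732, -0.05598505, -0.03588635]), 'opening': 0.09313590241515336}
scene {'image': 0, 'fx': 360.2579320712019, 'fy': 360.2579320712019, 'cx': 257.0396143827791, 'cy': 201.9430185957585, 'rvec': array([ 1.46574491,  1.83858531, -0.99918579]), 'tvec': array([ 0.11962834, -0.20279619,  1.62152549]), 'shot': 1}
cooker [([0.526, -0.181, -0.001], 0.84), ([0.529, 0.424, 0.002], 0.68)]
lid [([0.527, -0.18, 0.122], 0.78), ([0.714, -0.393, -0.001], 0.65)]
lid_handle [([0.71
[... 452 characters left out ...]
0.82933542477238, 'rvec': array([ 2.15390212, -2.11951724,  0.18897019]), 'tvec': array([0.00909283, 0.57372098, 1.56164971]), 'shot': 2}
cooker []
lid [([0.289, -0.281, -0.002], 0.92), ([0.712, -0.399, -0.002], 0.7), ([0.525, -0.18, 0.119], 0.62)]
lid_handle [([0.525, -0.181, 0.19], 0.82), ([0.709, -0.391, 0.066], 0.74), ([0.289, -0.281, 0.064], 0.73), ([0.526, -0.184, 0.117], 0.7)]
lid_neck [([0.289, -0.281, 0.031], 0.86), ([0.711, -0.392, 0.03], 0.74), ([0.529, -0.18, 0.146], 0.67)]
board [([0.521, 0.198, -0.0], 0.67)]
mug [([0.759, 0.01, 0.002], 0.55)]
mill [([0.775, -0.123, -0.001], 0.85), ([0.76, 0.012, 0.002], 0.45)]
jar [([0.523, 0.202, -0.001], 0.59), ([0.531, 0.426, -0.002], 0.58)]
```

View pics/scene0.png

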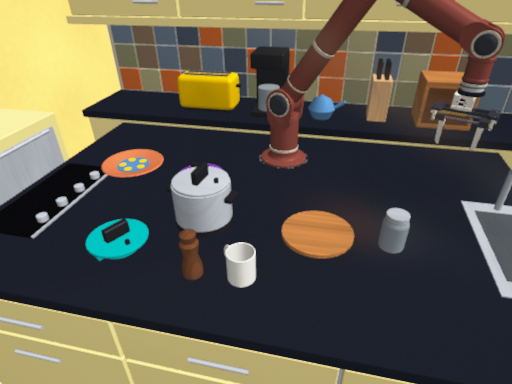

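View pics/top0.png

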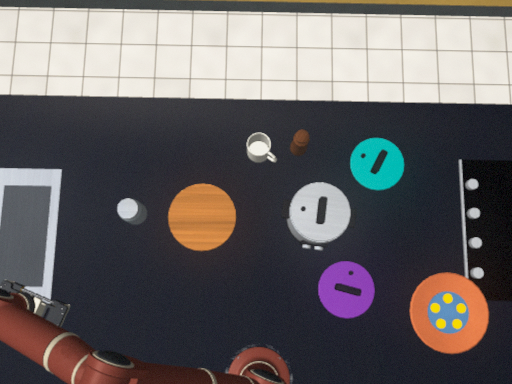

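The top view shows three lid candidates: a steel lid on the cooker at (320,210), a turquoise look-alike at (377,163) and a purple one at (346,290). There is also an orange plate at (448,312). By the description I choose the steel one on the cooker, and check it with a close crop and a measurement.

```bash
cat > h.py <<'E'
from bench import arm
import cv2,numpy as np
from scipy.spatial.transform import Rotation as R
def cam(p): return R.from_rotvec(p["rvec"]).as_matrix(),np.array(p["tvec"])
def unproj(p,uv,z):
    Rm,t=cam(p); uv=np.atleast_2d(uv).astype(float)
    d=np.c_[(uv[:,0]-p["cx"])/p["fx"],(uv[:,1]-p["cy"])/p["fy"],np.ones(len(uv))]@Rm
    c=-Rm.T@t; return c+d*((z-c[2])/d[:,2])[:,None]
def tool():
    s=arm.state(); q=s["orientation"]; return np.array(s["position"]),R.from_quat([q[1],q[2],q[3],q[0]]),s
E
python3 - <<'E'
from h import *
p=arm.get_image("top"); im=p["image"]
c=im[165:265,270:420]; cv2.imwrite("pics/crop1.png",cv2.resize(c[:,:,::-1],(750,500),interpolation=cv2.INTER_CUBIC))
# dark handle in steel lid
m=np.zeros(im.shape[:2],np.uint8); m[190:230,308:336]=(im[190:230,308:336].max(2)<60)
n,l,st,ce=cv2.connectedComponentsWithStats(m); 
i=1+np.argmax(st[1:,4]); print(st[i],ce[i])
ys,xs=np.where(l==i); P=unproj(p,np.c_[xs,ys],0.20)[:,:2]; mu=P.mean(0)
r=cv2.minAreaRect((P*1000).astype(np.float32)); print(mu,r)
w,v=np.linalg.eigh(np.cov((P-mu).T)); print(w,np.degrees(np.arctan2(v[1,1],v[0,1])))
for l in ["lid","board","cooker"]:
    for d in arm.masks_of(p,l):
        ys,xs=np.where(d["region"]); print(l,d["confidence"],xs.mean(),ys.mean(),len(xs))
        z=0.16 if l=="lid" else 0.014
        cn,_=cv2.findContours(d["region"].astype(np.uint8),0,1); 
        e=cv2.minEnclosingCircle((unproj(p,np.vstack(cn)[:,0],z)[:,:2]*1000).astype(np.float32)); print(e)
P,Rt,s=tool(); print(P,Rt.as_matrix().round(3))
E
```

```text
[317 198   9  26 164] [321.1097561  210.30487805]
[ 0.52221467 -0.17942555] ((522.3148803710938, -179.3277130126953), (20.546968460083008, 77.46781158447266), 83.23798370361328)
[3.60094941e-05 4.91461885e-04] 172.0576938508186
lid 0.98 346.35406698564594 288.7731259968102 2508
((292.30108642578125, -259.1141357421875), 84.97325134277344)
lid 0.7 377.10179903466434 163.36068451075033 2279
((681.537841796875, -363.34814453125), 87.12870788574219)
lid 0.68 320.44485566247226 211.17912657290896 2702
((526.5111694335938, -183.0993194580078), 91.53517150878906)
board 0.67 201.93439419318815 216.5884980457845 3582
((523.33740234375, 197.58287048339844), 115.91635131835938)
cooker 0.86 308.8456549935149 226.28015564202335 771
((543.8272094726562, -196.38580322265625), 129.27230834960938)
[0.23487965 0.60605214 0.18623283] [[ 0.361  0.932 -0.   ]
 [ 0.932 -0.361 -0.   ]
 [-0.    -0.    -1.   ]]
```

View pics/crop1.png

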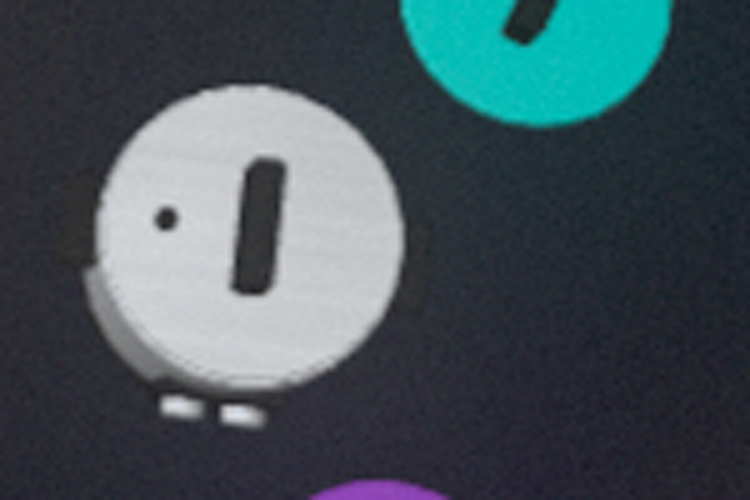

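```bash
cat >> h.py <<'E'
def go(x,y,z,yaw):
    "print tool-frame shift (cm) and twist(rad) from current measured pose to TCP world target with tool-x yaw deg"
    P,Rt,s=tool(); M=Rt.as_matrix(); d=M.T@(np.array([x,y,z])-P)*100
    cur=np.degrees(np.arctan2(M[1,0],M[0,0])); tw=-(yaw-cur)
    print("from",P.round(4),"yaw",cur.round(2),"->",d.round(2),"twist",np.radians(tw).round(3),"dist",np.linalg.norm(d).round(1))
E
python3 -c "
from h import *
go(0.46,0.22,0.32,0)"
```

```text
from [0.2349 0.6061 0.1862] yaw 68.82 -> [-27.86  34.94 -13.38] twist 1.201 dist 46.6
```

Emit:
{"method": "jog_arm", "body": {
  "plan": [
    [-2,2.5,-3,0.12],
    [-5,6,-6,0.24],
    [-8,10,-9,0.36],
    [-11,14,-11,0.48],
    [-14,17,-13,0.6],
    [-17,21,-13.4,0.72],
    [-20,25,-13.4,0.84],
    [-23,28,-13.4,0.96],
    [-25.5,32,-13.4,1.08],
    [-27.9,34.9,-13.4,1.2]
  ]
}}

```text
clock: 1.93
position: [0.4271, 0.2736, 0.3192]
orientation: [-0.001, 1.0, -0.002, 0.001]
ft_force: [0.9, -0.1, -0.2]
opening: 0.0931
```

```bash
python3 -c "
from h import *
go(0.522,-0.180,0.34,-98)"
```

```text
from [0.4271 0.2736 0.3192] yaw -0.26 -> [ 9.7  45.31 -2.14] twist 1.706 dist 46.4
```

Emit:
{"method": "jog_arm", "body": {
  "plan": [
    [1,4,-0.2,0.12],
    [2,8,-0.4,0.24],
    [3,12,-0.6,0.36],
    [4,16,-1,0.48],
    [5,20,-1.2,0.6],
    [6,24,-1.5,0.72],
    [7,28,-1.8,0.84],
    [7,32,-2.1,0.96],
    [7,36,-2.1,1.08],
    [7,39,-2.1,1.2]
  ]
}}

```text
clock: 2.77
position: [0.4961, -0.1187, 0.34]
orientation: [0.0, 0.823, -0.568, 0.001]
ft_force: [0.2, -0.4, -0.7]
opening: 0.0929
```

Emit:
{"method": "jog_arm", "body": {
  "plan": [
    [0,0,0,0.12],
    [0,0,0,0.24],
    [0,0,0,0.36],
    [0,0,0,0.48],
    [0,0,0,0.5],
    [0,0,0,0.5],
    [0,0,0,0.5]
  ]
}}

```text
clock: 3.35
position: [0.4968, -0.1145, 0.3393]
orientation: [0.0, -0.661, 0.75, 0.0]
ft_force: [0.2, -0.2, 0.1]
opening: 0.0932
```

```bash
python3 - <<'E'
from h import *
go(0.522,-0.180,0.34,-98)
P,Rt,s=tool(); p=arm.get_image("wrist"); print(s["clock"],p["mount"],p["fx"],p["cx"],p["cy"])
print(s["qpos"].round(2), s["ft_force"])
cv2.imwrite("pics/w1.png",p["image"][:,:,::-1])
E
```

```text
from [ 0.4968 -0.1145  0.3393] yaw -97.18 -> [ 6.19 -3.32 -0.07] twist 0.014 dist 7.0
3.35 [[ 9.99999964e-01  1.68811727e-04 -2.09940120e-04  3.02137196e-04]
 [-1.09570918e-04  9.66811032e-01  2.55492499e-01 -6.97246790e-02]
 [ 2.46102554e-04 -2.55492467e-01  9.66811015e-01 -1.97622738e-01]
 [ 0.00000000e+00  0.00000000e+00  0.00000000e+00  1.00000000e+00]] 343.7987681031772 254.35538566150498 193.61164869144247
[-0.43  0.36  0.9   1.57 -0.29  1.35 -1.19] [ 0.19022882 -0.21540019  0.09464919]
```

View pics/w1.png

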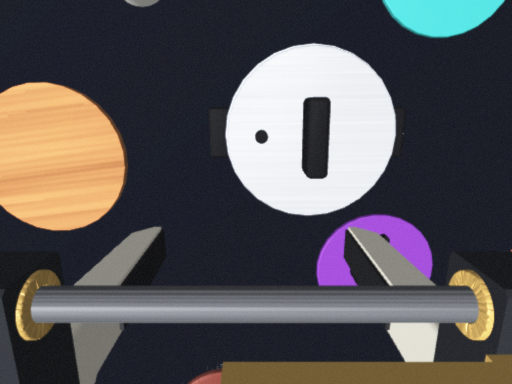

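```bash
cat >> h.py <<'E'
def wun(p,P,Rt,uv,z):
    m=np.array(p["mount"]); uv=np.atleast_2d(uv).astype(float)
    d=np.c_[(uv[:,0]-p["cx"])/p["fx"],(uv[:,1]-p["cy"])/p["fy"],np.ones(len(uv))]@(Rt.as_matrix()@m[:3,:3]).T
    c=P+Rt.apply(m[:3,3]); return c+d*((z-c[2])/d[:,2])[:,None]
E
python3 - <<'E'
from h import *
P,Rt,s=tool(); p=arm.get_image("wrist"); im=p["image"]
g=((im.min(2)>150)).astype(np.uint8); g[225:]=0
n,l,st,ce=cv2.connectedComponentsWithStats(g); i=1+np.argmax(st[1:,4]); print(st[i])
cn,_=cv2.findContours((l==i).astype(np.uint8),0,1); c=max(cn,key=cv2.contourArea)[:,0]
W=wun(p,P,Rt,c,0.16)[:,:2]
A=np.c_[2*W,np.ones(len(W))]; x=np.linalg.lstsq(A,(W**2).sum(1),rcond=None)[0]; print("disc",x[:2],np.sqrt(x[2]+x[0]**2+x[1]**2))
h=np.zeros_like(g); h[90:185,295:335]=im[90:185,295:335].max(2)<100
n,l,st,ce=cv2.connectedComponentsWithStats(h); i=1+np.argmax(st[1:,4]); print(st[i],ce[i])
ys,xs=np.where(l==i); W=wun(p,P,Rt,np.c_[xs,ys],0.2)[:,:2]
print("handle",W.mean(0),cv2.minAreaRect((W*1000).astype(np.float32)))
w,v=np.linalg.eigh(np.cov(W.T)); print(np.degrees(np.arctan2(v[1,1],v[0,1])))
# valve
h=np.zeros_like(g); h[120:150,250:275]=im[120:150,250:275].max(2)<100
ys,xs=np.where(h>0); print("valve",wun(p,P,Rt,[[xs.mean(),ys.mean()]],0.172))
cv2.imwrite("pics/w1c.png",cv2.resize(im[30:225,200:410,::-1],(630,585),interpolation=cv2.INTER_CUBIC))
E
```

```text
[  226    43   170   172 20549]
disc [ 0.52544042 -0.1792488 ] 0.09121835126463386
[ 302   97   28   81 2038] [315.34396467 136.42885182]
handle [ 0.52677738 -0.17820513] ((525.4356079101562, -177.9775848388672), (25.269948959350586, 77.2144775390625), 83.43111419677734)
173.9698571027951
valve [[ 0.53116259 -0.12609497  0.172     ]]
```

View pics/w1c.png

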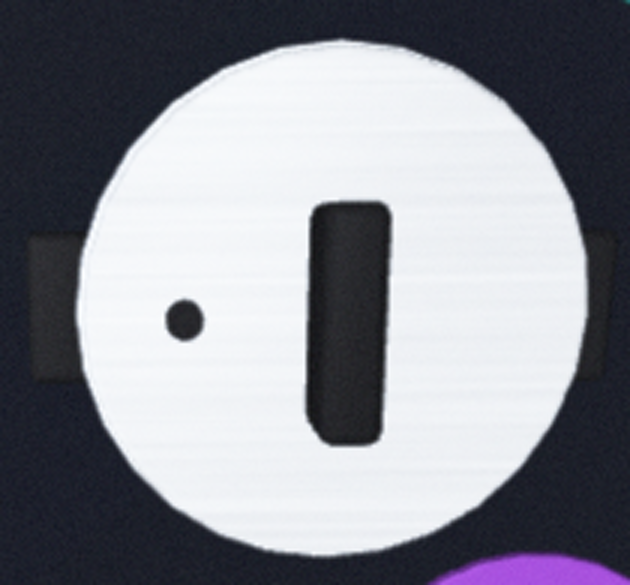

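The wrist crop shows the steel lid with its black handle at (315,136) and the valve at (261,136), both as described, so this is the right lid. Its centre is about (0.5255, -0.179) and its yaw about -6.4°. I move above it.

```bash
python3 -c "
from h import *
go(0.5255,-0.179,0.25,-96.4)"
```

```text
from [ 0.4967 -0.1146  0.3393] yaw -97.24 -> [ 6.03 -3.66  8.93] twist -0.015 dist 11.4
```

Emit:
{"method": "jog_arm", "body": {
  "plan": [
    [2,-1.2,2,-0.015],
    [4,-2.4,5,-0.015],
    [6.03,-3.66,8,-0.015],
    [6.03,-3.66,8.93,-0.015],
    [6.03,-3.66,8.93,-0.015],
    [6.03,-3.66,8.93,-0.015]
  ]
}}

```text
clock: 3.95
position: [0.5254, -0.1786, 0.2502]
orientation: [0.0, -0.666, 0.746, 0.0]
ft_force: [0.5, -0.8, 0.2]
opening: 0.093
```

```bash
python3 - <<'E'
from h import *
go(0.5255,-0.179,0.167,-96.4)
P,Rt,s=tool(); p=arm.get_image("wrist"); im=p["image"]; print(s["clock"],s["qpos"].round(2),s["ft_force"].round(2))
cv2.imwrite("pics/w2.png",im[:,:,::-1])
E
```

```text
from [ 0.5254 -0.1786  0.2502] yaw -96.44 -> [ 0.05 -0.02  8.32] twist -0.001 dist 8.3
3.95 [-0.23  0.51  0.83  1.62 -0.4   1.19 -0.99] [ 0.5  -0.8   0.24]
```

View pics/w2.png

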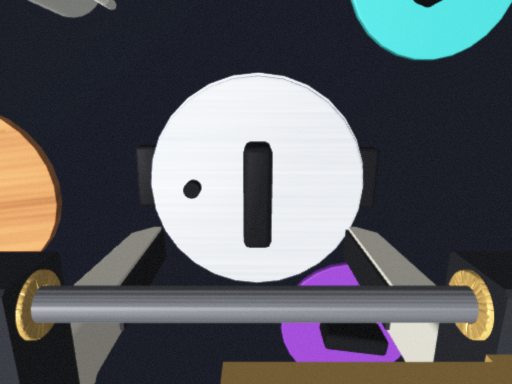

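```bash
python3 - <<'E'
from h import *
P,Rt,s=tool(); p=arm.get_image("wrist"); im=p["image"]
g=((im.min(2)>150)).astype(np.uint8); g[225:]=0; g[:, :140]=0; g[:,370:]=0
W=None
n,l,st,ce=cv2.connectedComponentsWithStats(g); i=1+np.argmax(st[1:,4])
cn,_=cv2.findContours((l==i).astype(np.uint8),0,1); c=max(cn,key=cv2.contourArea)[:,0]; c=c[c[:,1]<220]
W=wun(p,P,Rt,c,0.16)[:,:2]
A=np.c_[2*W,np.ones(len(W))]; x=np.linalg.lstsq(A,(W**2).sum(1),rcond=None)[0]; print("disc",x[:2],np.sqrt(x[2]+x[0]**2+x[1]**2))
h=np.zeros_like(g); h[135:255,235:280]=im[135:255,235:280].max(2)<100
ys,xs=np.where(h>0); W=wun(p,P,Rt,np.c_[xs,ys],0.2)[:,:2]
print("handle",W.mean(0),cv2.minAreaRect((W*1000).astype(np.float32)))
w,v=np.linalg.eigh(np.cov(W.T)); print(np.degrees(np.arctan2(v[1,1],v[0,1])))
h=np.zeros_like(g); h[175:205,180:205]=im[175:205,180:205].max(2)<100
ys,xs=np.where(h>0); print("valve",wun(p,P,Rt,[[xs.mean(),ys.mean()]],0.172))
E
```

```text
disc [ 0.54811507 -0.18322127] 0.06972442150931032
handle [ 0.52831296 -0.18125597] ((527.0535278320312, -181.3899688720703), (20.496366500854492, 80.86764526367188), 83.18079376220703)
173.4409316731272
valve [[ 0.53208808 -0.12739806  0.172     ]]
```

Emit:
{"method": "jog_arm", "body": {
  "plan": [
    [0.15,-0.1,3,0],
    [0.15,-0.1,6,0],
    [0.15,-0.1,7.5,0],
    [0.15,-0.1,8.3,0],
    [0.15,-0.1,8.3,0],
    [0.15,-0.1,8.3,0]
  ]
}}

```text
clock: 4.55
position: [0.5272, -0.1807, 0.1685]
orientation: [0.001, -0.666, 0.746, -0.001]
ft_force: [-0.6, 0.2, 0.0]
opening: 0.0925
```

Emit:
{"method": "jog_arm", "body": {
  "jaw": 255,
  "plan": [
    [0,0,0,0],
    [0,0,0,0],
    [0,0,0,0],
    [0,0,0,0],
    [0,0,0,0],
    [0,0,0,0],
    [0,0,0,0],
    [0,0,0,0],
    [0,0,0,0],
    [0,0,0,0]
  ]
}}

```text
clock: 5.38
position: [0.5261, -0.1808, 0.1669]
orientation: [-0.0, -0.666, 0.746, 0.0]
ft_force: [0.2, 0.2, 0.4]
opening: 0.0308
```

```bash
python3 - <<'E'
from h import *
P,Rt,s=tool(); print(s["clock"],P,s["ft_force"].round(2),s["moment"].round(2),s["opening"],s["qpos"].round(2))
E
```

```text
5.3833 [ 0.52610919 -0.1807814   0.16693021] [0.2  0.18 0.41] [ 0.05  0.16 -0.02] 0.030839057707746725 [-0.19  0.59  0.78  1.74 -0.48  1.01 -0.92]
```

Emit:
{"method": "jog_arm", "body": {
  "plan": [
    [0,0,0,0],
    [0,0,0,0],
    [0,0,0,0],
    [0,0,0,0]
  ]
}}

```text
clock: 5.72
position: [0.5261, -0.1809, 0.167]
orientation: [-0.0, -0.666, 0.746, -0.0]
ft_force: [-0.1, -0.5, 0.1]
opening: 0.021
```

Emit:
{"method": "jog_arm", "body": {
  "plan": [
    [0,0,-0.1,0],
    [0,0,-0.2,0],
    [0,0,-0.2,0],
    [0,0,-0.2,0]
  ]
}}

```text
clock: 6.05
position: [0.5258, -0.1804, 0.1685]
orientation: [-0.0, -0.666, 0.746, 0.001]
ft_force: [0.9, -0.2, -4.1]
opening: 0.0211
```

Emit:
{"method": "jog_arm", "body": {
  "plan": [
    [0,0,-0.1,0],
    [0,0,-0.2,0],
    [0,0,-0.2,0],
    [0,0,-0.2,0]
  ]
}}

```text
clock: 6.38
position: [0.5258, -0.1804, 0.1701]
orientation: [-0.0, -0.666, 0.746, 0.001]
ft_force: [1.0, -1.7, -11.3]
opening: 0.0211
```

```bash
python3 - <<'E'
from h import *
P,Rt,s=tool(); print(s["clock"],P,s["ft_force"].round(2),s["moment"].round(2),s["opening"],s["qpos"].round(2))
E
```

```text
6.3833 [ 0.52576515 -0.1804057   0.17009008] [  1.03  -1.71 -11.33] [-0.18 -0.1  -0.08] 0.0211007924198186 [-0.19  0.59  0.78  1.74 -0.48  1.02 -0.92]
```

Emit:
{"method": "jog_arm", "body": {
  "plan": [
    [0,0,0,-0.06],
    [0,0,0,-0.12],
    [0,0,0,-0.18],
    [0,0,0,-0.24],
    [0,0,0,-0.24],
    [0,0,0,-0.24]
  ]
}}

```text
clock: 6.88
position: [0.5251, -0.1802, 0.1701]
orientation: [0.0, 0.75, -0.662, -0.001]
ft_force: [0.1, 0.5, -12.2]
opening: 0.0207
```

```bash
cat > st.py <<'E'
from h import *
P,Rt,s=tool(); M=Rt.as_matrix(); print(s["clock"],P.round(4),"yaw",np.degrees(np.arctan2(M[1,0],M[0,0])).round(2),s["ft_force"].round(2),s["moment"].round(2),s["opening"].round(4),s["qpos"].round(2))
E
python3 st.py
```

```text
Traceback (most recent call last):
  File "st.py", line 2, in <module>
    P,Rt,s=tool(); M=Rt.as_matrix(); print(s["clock"],P.round(4),"yaw",np.degrees(np.arctan2(M[1,0],M[0,0])).round(2),s["ft_force"].round(2),s["moment"].round(2),s["opening"].round(4),s["qpos"].round(2))
                                                                                                                                                                  ^^^^^^^^^^^^^^^^^^
AttributeError: 'float' object has no attribute 'round'
```

Emit:
{"method": "jog_arm", "body": {
  "plan": [
    [0,0,0,-0.07],
    [0,0,0,-0.07],
    [0,0,0,-0.07]
  ]
}}

```text
clock: 7.13
position: [0.5252, -0.1802, 0.1701]
orientation: [0.0, 0.772, -0.635, -0.001]
ft_force: [-0.7, -0.3, -12.3]
opening: 0.0215
```

Emit:
{"method": "jog_arm", "body": {
  "plan": [
    [0,0,0,-0.07],
    [0,0,0,-0.07],
    [0,0,0,-0.07]
  ]
}}

```text
clock: 7.38
position: [0.5254, -0.1802, 0.1702]
orientation: [0.0, 0.794, -0.608, -0.001]
ft_force: [0.4, -0.1, -14.4]
opening: 0.0209
```

```bash
sed -i 's/s\["opening"\].round(4)/round(s["opening"],4)/' st.py; python3 st.py
```

```text
7.3833 [ 0.5254 -0.1802  0.1702] yaw -74.87 [  0.38  -0.15 -14.4 ] [ 0.11  0.17 -0.22] 0.0209 [-0.13  0.56  0.67  1.74 -0.41  0.99 -0.61]
```

Emit:
{"method": "jog_arm", "body": {
  "plan": [
    [0,0,0,-0.07],
    [0,0,0,-0.07],
    [0,0,0,-0.07]
  ]
}}

```text
clock: 7.63
position: [0.5275, -0.1812, 0.1725]
orientation: [-0.001, 0.815, -0.579, 0.002]
ft_force: [-0.3, 1.8, -4.2]
opening: 0.021
```

Emit:
{"method": "jog_arm", "body": {
  "plan": [
    [0,0,0,-0.07],
    [0,0,0,-0.07],
    [0,0,0,-0.07]
  ]
}}

```text
clock: 7.88
position: [0.5273, -0.182, 0.1724]
orientation: [-0.0, 0.835, -0.551, 0.002]
ft_force: [-0.0, -0.0, -3.8]
opening: 0.0212
```

Between 21.6° and 25.6° of turn the pull fell to the lid's weight and the lid rose, so it is free. At 29.6° I am near the middle of the zone. Now I lift straight up.

Emit:
{"method": "jog_arm", "body": {
  "plan": [
    [0,0,-0.3,0],
    [0,0,-0.7,0],
    [0,0,-1.1,0],
    [0,0,-1.1,0]
  ]
}}

```text
clock: 8.22
position: [0.527, -0.1814, 0.1833]
orientation: [-0.0, 0.835, -0.55, 0.001]
ft_force: [0.3, 0.5, -4.0]
opening: 0.021
```

Emit:
{"method": "jog_arm", "body": {
  "plan": [
    [0,0,-0.5,0],
    [0,0,-1,0],
    [0,0,-1.5,0],
    [0,0,-2,0],
    [0,0,-2.5,0],
    [0,0,-3,0],
    [0,0,-3,0]
  ]
}}

```text
clock: 8.8
position: [0.5269, -0.1812, 0.2133]
orientation: [-0.0, 0.835, -0.55, 0.001]
ft_force: [0.6, 0.1, -4.5]
opening: 0.0215
```

```bash
python3 st.py
```

```text
8.8 [ 0.5269 -0.1812  0.2133] yaw -66.7 [ 0.63  0.09 -4.46] [-0.04  0.08  0.03] 0.0215 [-0.13  0.51  0.66  1.67 -0.34  1.08 -0.53]
```

```bash
python3 -c "
from h import *
go(0.522,0.199,0.2733,-66.7)"
```

```text
from [ 0.5269 -0.1812  0.2133] yaw -66.7 -> [-35.1  -14.61  -6.03] twist 0.0 dist 38.5
```

Emit:
{"method": "jog_arm", "body": {
  "plan": [
    [0,0,-1.5,0],
    [0,0,-3.5,0],
    [0,0,-5,0],
    [-1.5,-0.6,-6,0],
    [-4,-1.7,-6,0],
    [-7,-2.9,-6,0],
    [-10,-4.2,-6,0],
    [-13,-5.4,-6,0],
    [-16,-6.7,-6,0],
    [-19,-7.9,-6,0]
  ]
}}

```text
clock: 9.63
position: [0.5232, 0.0266, 0.272]
orientation: [-0.0, 0.835, -0.55, -0.0]
ft_force: [1.6, 0.4, -4.2]
opening: 0.0208
```

Emit:
{"method": "jog_arm", "body": {
  "plan": [
    [-3,-1.25,0,0],
    [-6,-2.5,0,0],
    [-9,-3.75,0,0],
    [-12,-5,0,0],
    [-14,-5.8,0,0],
    [-15.3,-6.4,0,0],
    [-16.1,-6.7,0,0],
    [-16.1,-6.7,0,0],
    [-16.1,-6.7,0,0]
  ]
}}

```text
clock: 10.38
position: [0.5215, 0.1975, 0.2719]
orientation: [0.001, 0.835, -0.55, 0.001]
ft_force: [0.3, -0.7, -4.3]
opening: 0.0213
```

```bash
python3 st.py; python3 - <<'E'
from h import *
go(0.522,0.199,0.09,-66.7)
for n in ["top","wrist"]:
    p=arm.get_image(n); cv2.imwrite(f"pics/{n}3.png",p["image"][:,:,::-1])
E
```

```text
10.3833 [0.5215 0.1975 0.2719] yaw -66.8 [ 0.33 -0.66 -4.33] [-0.13  0.18 -0.02] 0.0213 [-0.82  0.45  0.65  1.57 -0.28  1.21 -1.28]
from [0.5215 0.1975 0.2719] yaw -66.8 -> [-0.15 -0.12 18.19] twist -0.002 dist 18.2
```

View pics/wrist3.png

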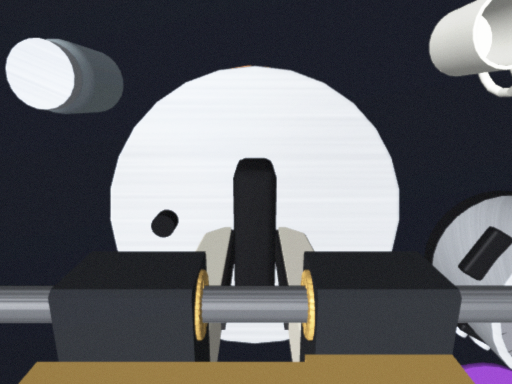

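View pics/top3.png

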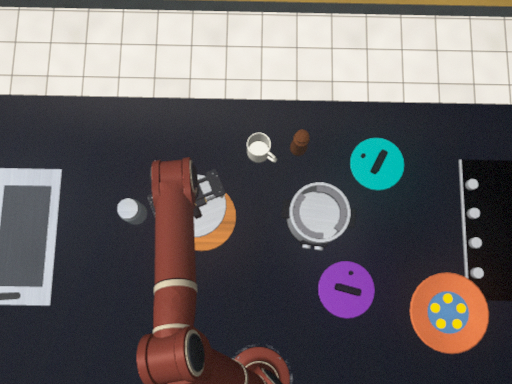

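The wrist view shows the lid level in the grip, with its disc between columns 110 and 400, and the jar and mug clear. The top view shows the cooker open at (320,212). I descend over the board.

Emit:
{"method": "jog_arm", "body": {
  "plan": [
    [-0.15,-0.12,3,0],
    [-0.15,-0.12,6,0],
    [-0.15,-0.12,9,0],
    [-0.15,-0.12,12,0],
    [-0.15,-0.12,15,0],
    [-0.15,-0.12,17.5,0],
    [-0.15,-0.12,19,0],
    [-0.15,-0.12,20,0],
    [-0.15,-0.12,20,0],
    [-0.15,-0.12,20,0]
  ]
}}

```text
clock: 11.32
position: [0.5227, 0.2002, 0.0725]
orientation: [-0.0, 0.835, -0.55, 0.0]
ft_force: [-0.6, -0.1, -3.7]
opening: 0.021
```

```bash
python3 st.py
```

```text
11.3167 [0.5227 0.2002 0.0725] yaw -66.78 [-0.61 -0.05 -3.73] [-0.04  0.09  0.05] 0.021 [-0.73  0.66  0.52  1.83 -0.45  0.77 -1.14]
```

Emit:
{"method": "jog_arm", "body": {
  "plan": [
    [0,0,0.3,0],
    [0,0,0.6,0],
    [0,0,0.8,0],
    [0,0,0.9,0],
    [0,0,0.9,0]
  ]
}}

```text
clock: 11.73
position: [0.5218, 0.2013, 0.063]
orientation: [-0.0, 0.835, -0.55, -0.0]
ft_force: [-0.2, 0.5, -4.5]
opening: 0.0211
```

Emit:
{"method": "jog_arm", "body": {
  "plan": [
    [0,0,0.05,0],
    [0,0,0.1,0],
    [0,0,0.1,0]
  ]
}}

```text
clock: 11.98
position: [0.5218, 0.2012, 0.062]
orientation: [0.0, 0.835, -0.55, -0.0]
ft_force: [0.2, 0.5, -4.2]
opening: 0.0208
```

Emit:
{"method": "jog_arm", "body": {
  "plan": [
    [0,0,0.05,0],
    [0,0,0.1,0],
    [0,0,0.1,0]
  ]
}}

```text
clock: 12.23
position: [0.522, 0.2012, 0.061]
orientation: [-0.0, 0.835, -0.55, 0.0]
ft_force: [0.2, 0.4, -3.6]
opening: 0.0212
```

Emit:
{"method": "jog_arm", "body": {
  "plan": [
    [0,0,0.05,0],
    [0,0,0.1,0],
    [0,0,0.1,0]
  ]
}}

```text
clock: 12.48
position: [0.522, 0.2013, 0.0609]
orientation: [-0.0, 0.835, -0.55, -0.0]
ft_force: [-2.4, -0.3, 5.0]
opening: 0.021
```

```bash
python3 st.py
```

```text
12.4833 [0.522  0.2013 0.0609] yaw -66.7 [-2.39 -0.25  5.  ] [-0.05  0.66  0.01] 0.021 [-0.72  0.68  0.5   1.84 -0.47  0.74 -1.12]
```

Contact is felt (+5 N), so the lid rests on the board. I ease off and open only partly so that the fingers do not touch the valve.

Emit:
{"method": "jog_arm", "body": {
  "jaw": 135,
  "plan": [
    [0,0,-0.05,0],
    [0,0,-0.05,0],
    [0,0,-0.05,0],
    [0,0,-0.05,0],
    [0,0,-0.05,0],
    [0,0,-0.05,0]
  ]
}}

```text
clock: 12.98
position: [0.522, 0.2012, 0.0604]
orientation: [0.0, 0.835, -0.55, 0.0]
ft_force: [-0.0, -0.2, 0.1]
opening: 0.0437
```

```bash
python3 st.py
```

```text
12.9833 [0.522  0.2012 0.0604] yaw -66.69 [-0.04 -0.2   0.08] [ 0.02  0.14 -0.01] 0.0437 [-0.72  0.68  0.5   1.84 -0.47  0.74 -1.13]
```

Released, with zero force. I go straight up, then check.

Emit:
{"method": "jog_arm", "body": {
  "plan": [
    [0,0,-1,0],
    [0,0,-2.5,0],
    [0,0,-5,0],
    [0,0,-8,0],
    [0,0,-11,0],
    [0,0,-14,0],
    [0,0,-17,0],
    [0,0,-20,0],
    [0,0,-20,0],
    [0,0,-20,0]
  ]
}}

```text
clock: 13.82
position: [0.523, 0.2011, 0.263]
orientation: [-0.002, 0.835, -0.55, 0.001]
ft_force: [0.3, -1.2, -0.7]
opening: 0.0438
```

Emit:
{"method": "jog_arm", "body": {
  "plan": [
    [3,-2,0,0],
    [6,-4,0,0],
    [8,-6,0,0],
    [10,-8,0,0],
    [10,-8,0,0],
    [10,-8,0,0]
  ]
}}

```text
clock: 14.32
position: [0.6346, 0.1396, 0.2583]
orientation: [0.002, 0.835, -0.551, -0.001]
ft_force: [-0.2, -0.4, -0.1]
opening: 0.0435
```

```bash
python3 st.py; python3 - <<'E'
from h import *
for n in ["scene","top","wrist"]:
    p=arm.get_image(n); cv2.imwrite(f"pics/{n}4.png",p["image"][:,:,::-1])
    if n!="wrist":
        for l in ["lid","board","mug","mill","jar"]: print(n,l,[(np.round(d["at"],3).tolist(),round(d["confidence"],2)) for d in arm.mark_of(p,l)])
E
```

```text
14.3167 [0.6346 0.1396 0.2583] yaw -66.84 [-0.2  -0.45 -0.1 ] [0.02 0.17 0.04] 0.0435 [-0.58  0.62  0.62  1.32 -0.36  1.31 -1.12]
scene lid [([0.521, 0.204, 0.015], 0.68), ([0.715, -0.395, -0.002], 0.61)]
scene board [([0.523, 0.2, -0.003], 0.88)]
scene mug [([0.754, 0.011, -0.001], 0.83)]
scene mill [([0.771, -0.129, -0.002], 0.61), ([0.527, 0.422, -0.0], 0.28)]
scene jar [([0.531, 0.426, -0.002], 0.8)]
top lid [([0.29, -0.28, -0.003], 0.97), ([0.711, -0.398, -0.001], 0.85), ([0.52, 0.199, 0.013], 0.59)]
top board []
top mug [([0.756, 0.012, 0.0], 0.63)]
top mill [([0.774, -0.123, 0.001], 0.67)]
top jar [([0.53, 0.426, 0.002], 0.73), ([0.523, -0.181, 0.149], 0.39)]
```

View pics/scene4.png

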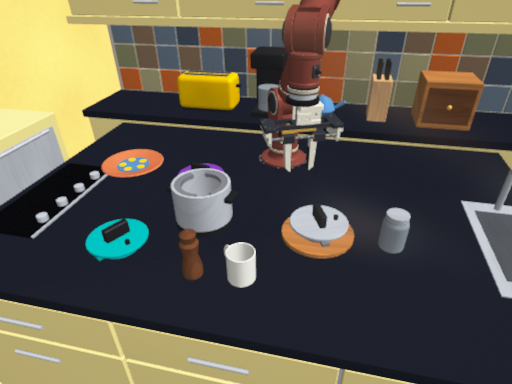

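View pics/wrist4.png

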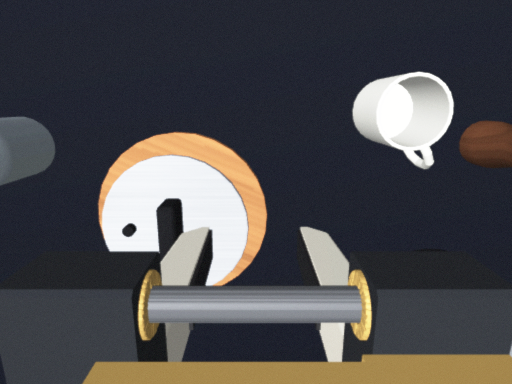

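The scene view shows the lid upright on the board at (319,225) and the cooker open at (203,195), with the mug, mill and jar where they were. The lid and board centres agree to within about 3 mm, so I hand in.

```bash
python3 -c "
from bench import arm
print(arm.job_done()); print(arm.state()['clock'])"
```

```text
the job is handed in; nothing more can be done
None
the job is handed in; nothing more can be done
```

The lid is off the multicooker and standing right way up in the middle of the wooden board. I let go of it and handed the job in about 15 s into the run (limit 61 s); no verdict is reported.

- **Finding the free place:** I gripped the steel lid's handle and turned it anticlockwise in steps of about 4° under a light upward pull, at most about 14 N. Between 21.6° and 25.6° the force dropped to the lid's own weight, about 4 N, and it rose freely. I went on to about 29.6°, near the middle of the zone, and lifted straight out.
- **Setting down:** I lowered it until I felt the board at about 5 N, eased off, and opened the jaws only partly to stay clear of the valve.

**Last checks:**
- **Position:** the lid was found at (0.521, 0.204) in the scene view and (0.520, 0.199) in the top view. The board was at (0.523, 0.200), so the offset is a few millimetres, about what the detector can resolve.
- **Bystanders:** the mug, mill and jar came out where they were, within the detector's scatter.
- **Robot:** it was clear of everything, with the wrist force near zero.
- **What failed or misfired:** the last top view missed the board, so its position comes from the scene view and the first measurements. It also gave a low-confidence false "jar" at the open cooker, and the scene view a false "mill" at the jar. One lid-rim circle fit before the grasp failed, and I used the handle position instead.

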